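# Push the last cup rest up out of its leaning dispenser and deal it to the tray without one

### The job

Each guest's round tray is to have one wooden cup rest, and one tray still has none. Pull the dispenser's red handle up along its slant as far as it goes, so that the cup rest sunk in the leaning ring is pushed up through it, let go, then take the rest from above and set it down gently, flat, pale spot up, in the middle of the empty tray. Do not knock or shift anything else, and leave the served tray with its own rest.

Things in the scene. Friction and masses are not known exactly. Their poses are not given: they have to be found in the camera images.
- ring: Metal ring on a dark steel stand (fixed; two posts at its back), leaning 32 degrees towards the stand's front, about towards the robot. Origin: centre of its underside, 95 mm above the table. z: slanted axis, out of the open top; y: level, to the handle's side; x: to the raised back. Outer diameter 74, bore 64, height 40 mm; an inward lip (z 0 to 4 mm, opening 54 mm) carries the rest.
- lifter (a joint): Travel of the lifter along the ring's axis, m: 0 lowest, 0.038 upper stop; starts at 0 to 0.007. Its pad, below the ring, meets the rest at 0.010; at the stop the rest's underside is 32 mm above the ring's origin along z, its top 24 mm above the rim, 8 mm still inside. About 4 N of friction, spring balanced: it stays where left.
- handle_top (a point): Centre of the top face of the lifter's red handle block: 16 mm along the ring's y, 50 mm along the ring's x, 36 mm tall along the ring's z, on a 12 mm post; axes as the ring's. It is 115 mm from the ring's axis on its +y side and, with the lifter at 0, 47 mm above the ring's origin along z; it moves with the lifter. Fingers have 60 mm free on each side.
- rest: The cup rest to deal: plain dark wooden disc, 60 mm diameter, 32 mm thick, with a pale flat spot of 42 mm on its top, 50 to 110 g. Origin: centre of its underside; z: its axis, out of the pale top. It starts loose in the ring, lying on the lip, its top 4 mm below the rim, 2 mm clearance all round.
- empty_tray: Round straw-and-red plastic tray with no cup rest in it. 160 mm diameter over the flared rim, 14 mm high; its floor is 4 mm above its underside and flat to 65 mm from the middle. Origin: centre of its underside, on the table. Loose, 350 g.
- served_tray: The same kind of tray, which already has its cup rest. Origin: centre of its underside.
- served_rest: The cup rest that lies in the served tray, like the other (60 mm diameter, 32 mm thick; origin: centre of its underside). Leave it.
- jebena: Teal coffee pot, 195 mm tall, body 124 mm wide, with spout and handle; origin: centre of its underside. Leave it.
- incense_cup: Black ceramic incense cup, 80 mm wide, 75 mm tall; origin: centre of its underside. Leave it.
- mortar: Wooden mortar, 90 mm wide, 100 mm tall; origin: centre of its underside. Leave it.
- tongs: Steel tongs held shut by a black spring clip, 180 mm long, 50 mm wide at the clip, 15 mm tall, lying on the table; origin: middle of the underside, x along the length. Leave them.
Mind the look-alikes: they are no part of the job. What is shaped like the rest but blue is not meant. What is shaped like the served_tray but black or pink is not meant.

How it is judged:
By the outcome, as a careful person would: the job done as asked, in the order asked, and still so for the second after the job is handed in, with the robot touching nothing.
It also fails if it takes over 46 s, if anything falls off the work surface, if the arm or the gripper's body presses on something with over 40 N, if the wrist force passes 120 N, or if a joint passes its speed limit or range.

### The arm

A 6-joint arm with a two-finger parallel gripper is mounted at the origin on the work surface. World frame = base frame: x ahead of the robot, y to its left, z up, the work surface at z = 0. Lengths are in m, angles in degrees, forces in N, time in s.
With the tool pointing down it reaches from about 0.325 to 0.775 m from the base axis. Payload 5.5 kg.
Tool frame: the origin (TCP) lies on the mounting face of the last link; the fingertips stand 182 mm ahead of it and the grasp point (between the pads) lies ahead of it (env.tcp_to_grasp is the z of the grasp point in the tool frame, in m); z points along the fingers, y is the line along which they close (so a half turn about z gives the same grasp; the last joint's range is limited). The gripper opens to 88 mm and grips with 3 to 60 N. Pads are 20 mm wide; open, the fingers measure 115 mm over their backs; the gripper's body (75 mm by 178 mm) begins 61 mm behind the grasp point.
Start: joints at [71.179, 5.22, 70.514, -0, 104.267, -3.249], TCP at [0.161, 0.578, 0.405] pointing down, gripper open.
Joint ranges: [-164.24, 164.24], [-49.07, 125.15], [9.68, 141.18], [-86.29, 266.29], [3.28, 154.24], [-151.56, 151.56]. Speed limits (degrees/s): [147.25, 147.25, 172.46, 180, 180, 180].

### API

Orientations are given as a 3x3 rotation matrix whose columns are the frame's x, y, z axes.
In Python, from station import env gives the robot as it stands.
- The arm moves only by the tool arm_command, never from a script. Its argument "steps" is a list of rows, each an object of numbers: "x", "y", "z": the shift along the tool's x, y, z in cm; "rx", "ry", "rz": the turn, a rotation vector about the tool's x, y, z in rad; "fingers": the closure, from -1 (fully open) to 1 (shut). A call has exactly 8 rows; each row shifts and turns the commanded pose from where the row before left it, along the tool's axes as they then stand; what a row does not reach is not made up. A row lasts 1/8 s, in which the tool goes at most 62.5 mm and 10.7 degrees, less where a joint would pass 70% of its speed; a pose out of reach is approached as far as the arm can. A call is refused whole if a number of a shift passes 6.25 or a number of a turn 0.188, either way. A call with a gripper value outside its range is refused whole. The fingers move at their own pace and stop on an object; the grip force is fixed at half the most. Time passes only in rows, so rows that do not move let the fingers close, or fill a call up. It gives the time, the measured TCP pose, the force, the opening and the grip force at its end, in the units of the state.
- env.sense(): the state, without advancing time (a new reading comes with each control period).
- env.snapshot(name): name is "side" or "top" or "wrist"; returns (picture, depth): 384x512x3 uint8, red, green, blue; 384x512 float32, m along the optical axis (not along the pixel's ray), 0 where there is no reading.
- env.camera_model(name): a dict with "fx", "fy", "cx", "cy" (pixels), "D" ([k1, k2, p1, p2, k3] as OpenCV has them; the pictures are not rectified), "position" and "orientation" of the camera in the world; the wrist camera has in their place "T_tool_cam" (4x4, takes a point from camera to tool coordinates, whose origin is the TCP and whose axes are the flange's). Camera axes: x right, y down, z forward; pixel columns grow to the right and rows downward; lengths in m; the calibration is good to about 2 mm. A picture is of the moment at which its call begins: read the wrist's pose just before it. camera_model takes no time and is no camera call.
- env.hand_in(): hands the job in; it is judged then, once.
The state is a dict: "time_s": time; "joint_pos": joint angles; "joint_vel": joint speeds; "effort": joint torques, N m; "position": TCP position; "ee_rot": TCP orientation; "ft_force": force on the tool from outside, world axes, zero at the start; "ft_torque": the same for the moment, N m; "finger_gap": finger opening in m; "gripper_force": force on a finger pad.
Only numpy, scipy, OpenCV 4.12 (cv2) and the standard library are available. Lean on these libraries where they do the work, as an engineer would, in place of code of your own. Each camera call takes 0.05 s, during which the arm holds its last target. There are 200 camera calls.

## Working session

There is one attempt and no reset: what is moved stays moved. The work goes in short steps, Python scripts to look and compute and a tool call to move; the robot and the scene stay as the last step left them, time stands still between calls to the robot, and variables do not carry over. Pictures are saved under pics/ and viewed, at most 10 in all, crops included, and the job is handed in when it is done.

Besides the shell and the picture viewer there is one more tool, called in YAML: its name, and indented under it one key for each argument. arm_command: Moves the arm, as the interface text tells. Its arguments: {"type":"object","properties":{"steps":{"type":"array","items":{"type":"object","properties":{"x":{"type":"number"},"y":{"type":"number"},"z":{"type":"number"},"rx":{"type":"number"},"ry":{"type":"number"},"rz":{"type":"number"},"fingers":{"type":"number"}}}}},"required":["steps"]}

```bash
mkdir -p pics; ls
cat > h.py <<'E'
import numpy as np, cv2, pickle, os
from station import env
def snap(n):
    s=env.sense(); im,d=env.snapshot(n); cm=env.camera_model(n)
    if n=='wrist':
        T=np.array(cm['T_tool_cam']); B=np.eye(4); B[:3,:3]=s['ee_rot']; B[:3,3]=s['position']; T=B@T
    else:
        T=np.eye(4); T[:3,:3]=cm['orientation']; T[:3,3]=cm['position']
    pickle.dump((im,d,{k:cm[k] for k in('fx','fy','cx','cy','D')},T),open(f'{n}.pkl','wb')); return im,d
def load(n): return pickle.load(open(f'{n}.pkl','rb'))
def ray(n,u,v):
    im,d,c,T=load(n); K=np.array([[c['fx'],0,c['cx']],[0,c['fy'],c['cy']],[0,0,1]])
    p=cv2.undistortPoints(np.array([[[u,v]]],float),K,np.array(c['D'],float))[0,0]
    return T[:3,:3]@np.array([p[0],p[1],1]),T[:3,3]
def world(n,u,v,r=1):
    d=load(n)[1]; w=d[int(v)-r:int(v)+r+1,int(u)-r:int(u)+r+1]; w=w[w>0]
    a,o=ray(n,u,v); return o+a*np.median(w)
def plane(n,u,v,z):
    a,o=ray(n,u,v); return o+a*(z-o[2])/a[2]
def cloud(n):
    im,d,c,T=load(n); K=np.array([[c['fx'],0,c['cx']],[0,c['fy'],c['cy']],[0,0,1]])
    vv,uu=np.mgrid[:384,:512]; p=cv2.undistortPoints(np.stack([uu,vv],-1).reshape(-1,1,2).astype(float),K,np.array(c['D'],float)).reshape(384,512,2)
    P=np.dstack([p,np.ones((384,512))])*d[...,None]; return P@T[:3,:3].T+T[:3,3],d>0,im
def save(im,f,box=None,s=1):
    if box: im=im[box[1]:box[3],box[0]:box[2]]
    cv2.imwrite('pics/'+f,cv2.resize(im[...,::-1],None,fx=s,fy=s,interpolation=cv2.INTER_CUBIC))
E
python3 - <<'E'
from h import *
for n in('top','side'): save(snap(n)[0],n+'1.png',s=1.5)
s=env.sense(); print(env.tcp_to_grasp,s); print(env.camera_model('wrist')['T_tool_cam'])
E
```

```text
pics
0.1633 {'time_s': 0.1, 'joint_pos': array([ 7.11780239e+01,  5.25901480e+00,  7.05733951e+01, -1.44933292e-03,
        1.04264860e+02, -3.24962149e+00]), 'joint_vel': array([-0.06852587, -0.24782718, -0.03204529, -0.01566059,  0.04346718,
        0.11577872]), 'effort': array([ 2.27613658e-03, -4.47857773e+01, -4.07571673e+01,  7.00129056e-02,
        2.84970633e-02, -1.27704025e-04]), 'position': array([0.16110812, 0.57802923, 0.40363299]), 'ee_rot': array([[-9.63290523e-01,  2.68460599e-01, -5.24518016e-04],
       [ 2.68461102e-01,  9.63289172e-01, -1.61481391e-03],
       [ 7.17486168e-05, -1.69634762e-03, -9.99998559e-01]]), 'ft_force': array([-0.37014517, -0.2870781 ,  0.1981756 ]), 'ft_torque': array([ 0.00387123, -0.03601848,  0.02494741]), 'gripper_force': 0.0, 'finger_gap': 0.08778304519290245}
[[-3.71864260e-04 -9.65529757e-01 -2.60292431e-01  7.09355418e-02]
 [ 9.99999860e-01 -4.57126468e-04  2.67026589e-04 -4.05693529e-04]
 [-3.76808677e-04 -2.60292295e-01  9.65529792e-01  1.97946412e-02]
 [ 0.00000000e+00  0.00000000e+00  0.00000000e+00  1.00000000e+00]]
```

View pics/top1.png

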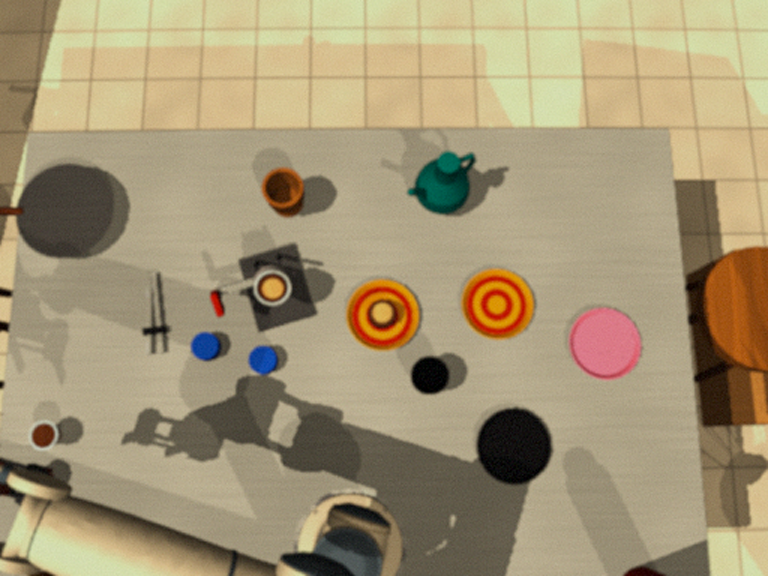

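View pics/side1.png

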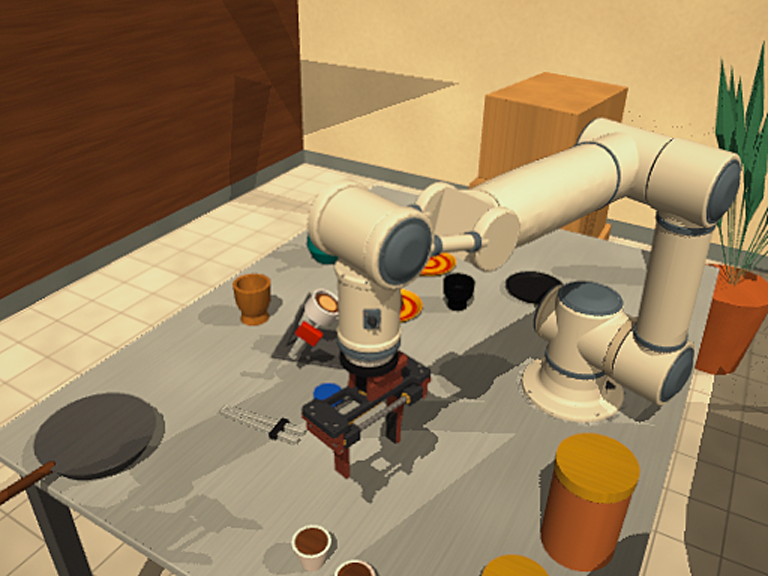

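Top view (shown at 1.5x): the ring with its rest is at (272,288) and the red handle at (217,303). The served tray is at (383,314) and the empty straw-and-red tray at (498,303). Look-alikes are the blue discs (206,347) and (263,360), the black tray (514,445) and the pink tray (606,343). The rest I want is the one in the ring, and the target tray is (498,303).

Run:
```python
from h import *
np.set_printoptions(precision=4,suppress=True)
for nm,u,v in [('rest',272,288),('handle',217,300),('served',383,314),('empty',498,303),('blue1',206,347),('blue2',263,360),('mortar',284,188),('jebena',447,160),('cup',430,375),('tongs',156,330)]:
    print(nm,world('top',u/1.5,v/1.5))
print('empty@floor',plane('top',498/1.5,303/1.5,.004))
P,ok,im=cloud('top')
hsv=cv2.cvtColor(im,cv2.COLOR_RGB2HSV); 
# rest top plane
m=np.zeros(ok.shape,np.uint8); cv2.circle(m,(181,192),7,1,-1); q=P[(m>0)&ok]; c=q.mean(0); n=np.linalg.svd(q-c)[2][2]; print('restplane',c,n*np.sign(n[2]),np.degrees(np.arccos(abs(n[2]))))
red=((hsv[...,0]<6)|(hsv[...,0]>174))&(hsv[...,1]>150); red[:, :135]=0; red[:,160:]=0; red[:185]=0; red[215:]=0
q=P[red&ok]; print('handle',len(q),q.mean(0)); print(q[::4])
print(env.camera_model('top')['position'])
save(im,'c1.png',(120,150,230,250),6)
```

```text
rest [0.5181 0.1526 0.1247]
handle [0.4905 0.2589 0.1431]
served [ 0.4785 -0.0724  0.0369]
empty [ 0.5072 -0.3259  0.0022]
blue1 [0.4115 0.3042 0.031 ]
blue2 [0.3827 0.1822 0.0325]
mortar [0.7658 0.1448 0.0313]
jebena [ 0.7629 -0.202   0.1931]
cup [ 0.3502 -0.1722  0.0066]
tongs [0.4514 0.4179 0.0144]
empty@floor [ 0.5068 -0.3255  0.004 ]
restplane [0.5183 0.1538 0.1237] [-0.508  -0.1802  0.8423] 32.61799525119912
handle 89 [0.4859 0.2614 0.1364]
[[0.5103 0.2691 0.1366]
 [0.5054 0.2671 0.1448]
 [0.503  0.2706 0.142 ]
 [0.5044 0.2603 0.1348]
 [0.4983 0.2628 0.1495]
 [0.4962 0.2696 0.1453]
 [0.4994 0.2582 0.1295]
 [0.4937 0.2612 0.1424]
 [0.4902 0.2665 0.1448]
 [0.4911 0.2557 0.1399]
 [0.4885 0.262  0.1379]
 [0.4851 0.2645 0.1396]
 [0.4824 0.2678 0.138 ]
 [0.4828 0.2563 0.1357]
 [0.48   0.2595 0.1341]
 [0.4775 0.263  0.1317]
 [0.4784 0.2521 0.1265]
 [0.4756 0.2583 0.1251]
 [0.4715 0.26   0.1307]
 [0.4688 0.2633 0.1289]
 [0.4695 0.2522 0.1247]
 [0.4664 0.255  0.1252]
 [0.4639 0.2556 0.122 ]]
[ 0.2115 -0.0549  1.5258]
```

View pics/c1.png

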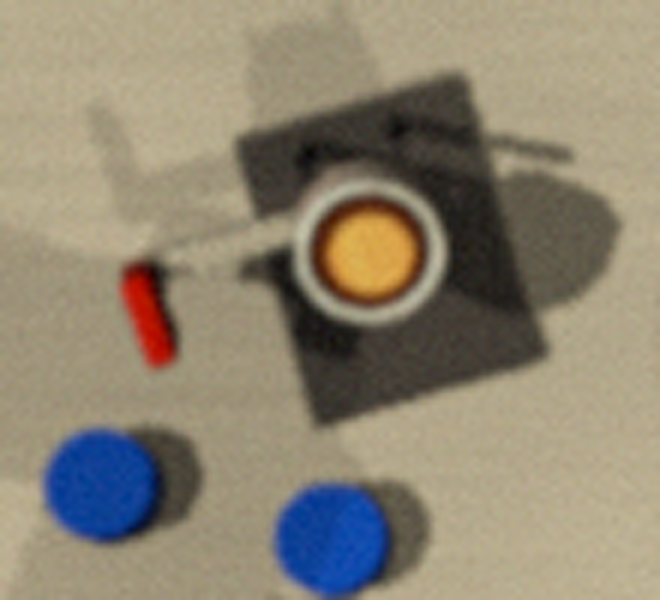

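```bash
cat >> h.py <<'E'
from scipy.spatial.transform import Rotation as Ro
psi=np.radians(16.0); 
def ringR(psi):
    z=np.array([-np.sin(np.radians(32))*np.cos(psi),-np.sin(np.radians(32))*np.sin(psi),np.cos(np.radians(32))]); y=np.array([-np.sin(psi),np.cos(psi),0]); return np.c_[np.cross(y,z),y,z]
def toolR(psi):  # tool y=ring y, z=-ring z
    r=ringR(psi); return np.c_[-r[:,0],r[:,1],-r[:,2]]
def plan(g,R,n):
    """rows to bring grasp point to g with orientation R in n rows"""
    s=env.sense(); R0=np.array(s['ee_rot']); p0=np.array(s['position']); p1=np.array(g)-R[:,2]*env.tcp_to_grasp
    w=Ro.from_matrix(R0.T@R).as_rotvec()/n
    for i in range(n):
        Ri=R0@Ro.from_rotvec(w*i).as_matrix(); print('%.2f %.2f %.2f'%tuple(100*Ri.T@(p1-p0)/n), ' %.3f %.3f %.3f'%tuple(w))
    print('deg/row',np.degrees(np.linalg.norm(w)),'tcp',p1)
E
python3 - <<'E'
from h import *
r=ringR(psi); o=np.array([.5366,.159,.095]); print(o+r@[0,.115,.05])
plan(o+r@[0,.075,.170],toolR(psi),16)
E
```

```text
[0.47943215 0.26224182 0.1374024 ]
-1.78 -2.07 0.17  -0.010 -0.034 -0.034
-1.70 -2.13 0.20  -0.010 -0.034 -0.034
-1.62 -2.19 0.24  -0.010 -0.034 -0.034
-1.54 -2.24 0.27  -0.010 -0.034 -0.034
-1.45 -2.30 0.30  -0.010 -0.034 -0.034
-1.36 -2.35 0.33  -0.010 -0.034 -0.034
-1.27 -2.40 0.35  -0.010 -0.034 -0.034
-1.18 -2.44 0.37  -0.010 -0.034 -0.034
-1.08 -2.48 0.38  -0.010 -0.034 -0.034
-0.99 -2.52 0.39  -0.010 -0.034 -0.034
-0.89 -2.55 0.40  -0.010 -0.034 -0.034
-0.79 -2.59 0.40  -0.010 -0.034 -0.034
-0.69 -2.62 0.40  -0.010 -0.034 -0.034
-0.59 -2.64 0.40  -0.010 -0.034 -0.034
-0.48 -2.66 0.39  -0.010 -0.034 -0.034
-0.38 -2.68 0.38  -0.010 -0.034 -0.034
deg/row 2.792734181226169 tcp [0.34614715 0.18241098 0.37765443]
```

arm_command:
  steps:
    - {"x": -1.8,"y": -2.1,"z": 0.2,"rx": -0.01,"ry": -0.034,"rz": -0.034,"fingers": -1}
    - {"x": -1.7,"y": -2.1,"z": 0.2,"rx": -0.01,"ry": -0.034,"rz": -0.034,"fingers": -1}
    - {"x": -1.6,"y": -2.2,"z": 0.2,"rx": -0.01,"ry": -0.034,"rz": -0.034,"fingers": -1}
    - {"x": -1.5,"y": -2.2,"z": 0.3,"rx": -0.01,"ry": -0.034,"rz": -0.034,"fingers": -1}
    - {"x": -1.5,"y": -2.3,"z": 0.3,"rx": -0.01,"ry": -0.034,"rz": -0.034,"fingers": -1}
    - {"x": -1.4,"y": -2.3,"z": 0.3,"rx": -0.01,"ry": -0.034,"rz": -0.034,"fingers": -1}
    - {"x": -1.3,"y": -2.4,"z": 0.3,"rx": -0.01,"ry": -0.034,"rz": -0.034,"fingers": -1}
    - {"x": -1.2,"y": -2.4,"z": 0.4,"rx": -0.01,"ry": -0.034,"rz": -0.034,"fingers": -1}

```text
time_s: 1.1
position: [0.2551, 0.3806, 0.3912]
ee_rot: [[-0.961, -0.009, 0.276], [0.002, 0.999, 0.042], [-0.277, 0.041, -0.96]]
ft_force: [-0.7, 0.6, 0.4]
finger_gap: 0.0882
gripper_force: 0.0
```

arm_command:
  steps:
    - {"x": -1.1,"y": -2.5,"z": 0.4,"rx": -0.01,"ry": -0.034,"rz": -0.034,"fingers": -1}
    - {"x": -1.0,"y": -2.5,"z": 0.4,"rx": -0.01,"ry": -0.034,"rz": -0.034,"fingers": -1}
    - {"x": -0.9,"y": -2.6,"z": 0.4,"rx": -0.01,"ry": -0.034,"rz": -0.034,"fingers": -1}
    - {"x": -0.8,"y": -2.6,"z": 0.4,"rx": -0.01,"ry": -0.034,"rz": -0.034,"fingers": -1}
    - {"x": -0.7,"y": -2.6,"z": 0.4,"rx": -0.01,"ry": -0.034,"rz": -0.034,"fingers": -1}
    - {"x": -0.6,"y": -2.6,"z": 0.4,"rx": -0.01,"ry": -0.034,"rz": -0.034,"fingers": -1}
    - {"x": -0.5,"y": -2.7,"z": 0.4,"rx": -0.01,"ry": -0.034,"rz": -0.034,"fingers": -1}
    - {"x": -0.4,"y": -2.7,"z": 0.4,"rx": -0.01,"ry": -0.034,"rz": -0.034,"fingers": -1}

```text
time_s: 2.1
position: [0.35, 0.1831, 0.3775]
ee_rot: [[-0.812, -0.285, 0.509], [-0.24, 0.958, 0.154], [-0.532, 0.003, -0.847]]
ft_force: [-0.6, 0.5, 0.7]
finger_gap: 0.0878
gripper_force: 0.0
```

Run:
```python
from h import *
s=env.sense(); print(s['time_s'],s['position'],s['joint_pos']); print(s['ee_rot'].T@toolR(psi))
save(snap('wrist')[0],'w1.png',s=1.5)
```

```text
2.1 [0.35003835 0.18307236 0.37750131] [ 24.36558887 -42.89223834 114.00918992  -4.09479121  77.0275745
 -82.38678528]
[[ 0.99997332 -0.00704605  0.00192759]
 [ 0.00706091  0.99994456 -0.00781139]
 [-0.00187245  0.0078248   0.99996763]]
```

View pics/w1.png

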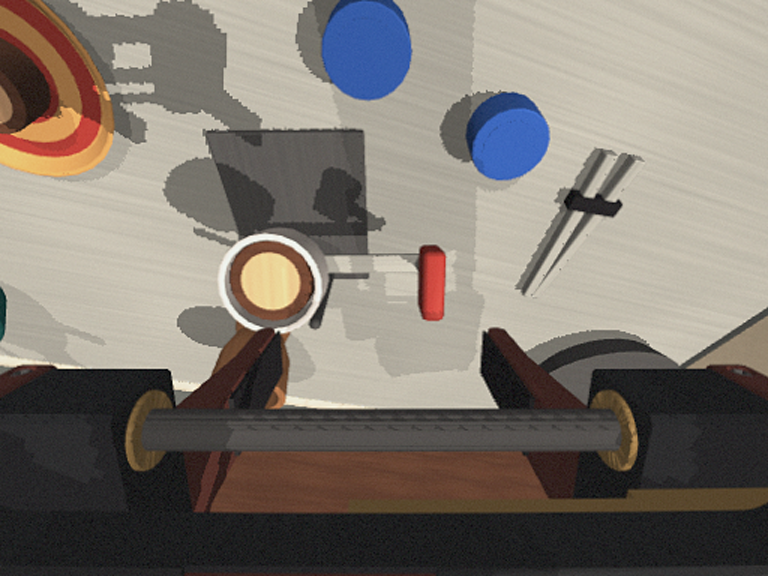

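The wrist view (shown at 1.5x) has the ring with its rest at (270,282) and the red handle top at (431,283). The fingers are at the bottom. I'll fit the geometry from its depth.

Run:
```python
from h import *
np.set_printoptions(precision=4,suppress=True)
P,ok,im=cloud('wrist'); hsv=cv2.cvtColor(im,cv2.COLOR_RGB2HSV); vv,uu=np.mgrid[:384,:512]
def fit(q):
    for _ in range(4):
        c=np.median(q,0) if _==0 else q.mean(0); n=np.linalg.svd(q-c,full_matrices=False)[2][2]; n*=np.sign(n[2]); e=(q-c)@n; q=q[abs(e)<max(.0015,1.5*e.std())] if _<3 else q
    return c,n,e.std(),len(q)
def box(a,b,c,d): return (uu>a/1.5)&(uu<c/1.5)&(vv>b/1.5)&(vv<d/1.5)
spot=box(230,240,310,325)&(hsv[...,2]>190)&(hsv[...,1]>60)&(hsv[...,1]<170)&ok
rim=box(210,225,330,340)&(hsv[...,2]>200)&(hsv[...,1]<35)&ok
red=box(410,235,455,330)&((hsv[...,0]<8)|(hsv[...,0]>172))&(hsv[...,1]>150)&ok
for n,m in(('spot',spot),('rim',rim),('red',red)):
    r=fit(P[m]); print(n,r, 'az',np.degrees(np.arctan2(-r[1][1],-r[1][0])),'tilt',np.degrees(np.arccos(r[1][2])), uu[m].mean()*1.5,vv[m].mean()*1.5)
# spot centre by ellipse
for nm,m in(('spot',spot),('rim',rim)):
    k=cv2.findContours(m.astype(np.uint8),cv2.RETR_EXTERNAL,cv2.CHAIN_APPROX_NONE)[0]; k=max(k,key=len)
    print(nm,'ellipse',cv2.fitEllipse(cv2.convexHull(k)))
q=P[red]; 
for ps in (14,16,18):
    r=ringR(np.radians(ps)); a=q@r; print(ps,'red extents in ring axes',np.percentile(a,[3,50,97],axis=0).ravel())
# long axis of red
c=q.mean(0); v=np.linalg.svd(q-c,full_matrices=False)[2][0]; print('long axis',v,np.degrees(np.arctan2(v[1],v[0])))
# stand edges on table (plane z~?)
for (u,v) in((206,131),(363,129),(368,278)): print(world('wrist',u/1.5,v/1.5))
```

```text
spot (array([0.5182, 0.1512, 0.125 ]), array([-0.5097, -0.1548,  0.8463]), np.float64(0.0006235891580192525), 1134) az 16.89453658903962 tilt 32.186047863781695 269.88275276125745 280.3916737468139
rim (array([0.5312, 0.1466, 0.1022]), array([ 0.4365, -0.2945,  0.8501]), np.float64(0.010914271683531995), 582) az 145.99987017623894 tilt 31.773595090936574 265.05357142857144 279.2785714285714
red (array([0.4804, 0.259 , 0.1353]), array([-0.498 , -0.2172,  0.8395]), np.float64(0.0006978102669542624), 572) az 23.559835188685533 tilt 32.909196383508174 431.5405759162303 282.09227748691103
spot ellipse ((179.86993408203125, 186.96925354003906), (37.09048080444336, 40.0250244140625), 123.77953338623047)
rim ellipse ((177.8910369873047, 188.50714111328125), (64.6522216796875, 74.1465835571289), 112.62126159667969)
14 red extents in ring axes [ 0.4965  0.1275 -0.1786  0.5177  0.1345 -0.1656  0.5425  0.1427 -0.1641]
16 red extents in ring axes [ 0.5003  0.1091 -0.1808  0.5215  0.116  -0.1679  0.5463  0.1241 -0.1664]
18 red extents in ring axes [ 0.5034  0.0904 -0.1827  0.5246  0.0976 -0.1699  0.5494  0.1054 -0.1684]
long axis [0.7513 0.2518 0.6101] 18.530725349271414
[0.4877 0.0731 0.0012]
[0.4495 0.198  0.0007]
[0.6172 0.2479 0.001 ]
```

Ring yaw is about 16.9° and the handle sits 47 mm above the ring origin, so the lifter is at about 0. All of this agrees with the given sizes.

```bash
cat >> h.py <<'E'
psi=np.radians(16.9); r=ringR(psi); o=np.array([.5182,.1512,.125])-.036*r[:,2]
E
python3 - <<'E'
from h import *
print(o)
plan(o+r@[0,.115,.087],toolR(psi),8)
E
```

```text
[0.53645322 0.15674575 0.09447027]
0.07 0.47 1.00  -0.000 0.000 -0.001
0.07 0.47 1.00  -0.000 0.000 -0.001
0.07 0.47 1.00  -0.000 0.000 -0.001
0.07 0.47 1.00  -0.000 0.000 -0.001
0.07 0.47 1.00  -0.000 0.000 -0.001
0.07 0.47 1.00  -0.000 0.000 -0.001
0.07 0.47 1.00  -0.000 0.000 -0.001
0.07 0.47 1.00  -0.000 0.000 -0.001
deg/row 0.05185382343660021 tcp [0.37611187 0.22822093 0.30673671]
```

arm_command:
  steps:
    - {"x": 0.1,"y": 0.5,"z": 1.0,"rz": -0.001,"fingers": -1}
    - {"x": 0.1,"y": 0.5,"z": 1.0,"rz": -0.001,"fingers": -1}
    - {"x": 0.1,"y": 0.5,"z": 1.0,"rz": -0.001,"fingers": -1}
    - {"x": 0.1,"y": 0.5,"z": 1.0,"rz": -0.001,"fingers": -1}
    - {"x": 0.1,"y": 0.5,"z": 1.0,"rz": -0.001,"fingers": -1}
    - {"x": 0.1,"y": 0.5,"z": 1.0,"rz": -0.001,"fingers": -1}
    - {"x": 0,"y": 0.4,"z": 1.0,"rz": -0.001,"fingers": -1}
    - {"x": 0,"y": 0.4,"z": 1.0,"rz": -0.001,"fingers": -1}

```text
invalid input at $.steps[0]: expected keys x, y, z, rx, ry, rz, fingers
```

Run:
```python
from h import *
print(env.sense()['joint_pos'],env.sense()['ft_force'])
plan(o+r@[0,.115,.033],toolR(psi),8)
```

```text
[ 24.06819377 -42.95444238 114.08401725  -4.10131175  76.94229716
 -82.67186877] [ 0.77219232 -0.0184802   0.10175491]
0.07 0.48 1.67  -0.000 0.000 -0.001
0.07 0.48 1.67  -0.000 0.000 -0.001
0.07 0.47 1.67  -0.000 0.000 -0.001
0.07 0.47 1.67  -0.000 0.000 -0.001
0.07 0.47 1.67  -0.000 0.000 -0.001
0.07 0.47 1.67  -0.000 0.000 -0.001
0.07 0.47 1.67  -0.000 0.000 -0.001
0.07 0.47 1.67  -0.000 0.000 -0.001
deg/row 0.05185382343660021 tcp [0.40349171 0.23653956 0.26094211]
```

arm_command:
  steps:
    - {"x": 0.1,"y": 0.5,"z": 1.0,"rx": 0,"ry": 0,"rz": -0.001,"fingers": -1}
    - {"x": 0.1,"y": 0.5,"z": 1.0,"rx": 0,"ry": 0,"rz": -0.001,"fingers": -1}
    - {"x": 0.1,"y": 0.5,"z": 1.0,"rx": 0,"ry": 0,"rz": -0.001,"fingers": -1}
    - {"x": 0.1,"y": 0.5,"z": 1.0,"rx": 0,"ry": 0,"rz": -0.001,"fingers": -1}
    - {"x": 0.1,"y": 0.5,"z": 1.0,"rx": 0,"ry": 0,"rz": 0,"fingers": -1}
    - {"x": 0.1,"y": 0.5,"z": 1.0,"rx": 0,"ry": 0,"rz": 0,"fingers": -1}
    - {"x": 0,"y": 0.4,"z": 1.0,"rx": 0,"ry": 0,"rz": 0,"fingers": -1}
    - {"x": 0,"y": 0.4,"z": 1.0,"rx": 0,"ry": 0,"rz": 0,"fingers": -1}

```text
time_s: 3.15
position: [0.3751, 0.2314, 0.3066]
ee_rot: [[-0.812, -0.287, 0.508], [-0.243, 0.958, 0.154], [-0.531, 0.001, -0.847]]
ft_force: [-0.4, 0.1, 0.8]
finger_gap: 0.0878
gripper_force: 0.0
```

Run:
```python
from h import *
print(env.sense()['joint_pos'],env.sense()['ft_force'])
plan(o+r@[0,.115,.033],toolR(psi),8)
save(snap('wrist')[0],'w2.png',s=1.2)
```

```text
[ 29.8635541  -34.81041999 116.45988824  -7.47735212  67.11486843
 -75.82274824] [-0.37154926  0.0555126   0.79267714]
-0.00 -0.04 0.67  -0.000 0.000 -0.000
-0.00 -0.04 0.67  -0.000 0.000 -0.000
-0.00 -0.04 0.67  -0.000 0.000 -0.000
-0.00 -0.04 0.67  -0.000 0.000 -0.000
-0.00 -0.04 0.67  -0.000 0.000 -0.000
-0.00 -0.04 0.67  -0.000 0.000 -0.000
-0.00 -0.04 0.67  -0.000 0.000 -0.000
-0.00 -0.04 0.67  -0.000 0.000 -0.000
deg/row 0.029574568723934873 tcp [0.40349171 0.23653956 0.26094211]
```

View pics/w2.png

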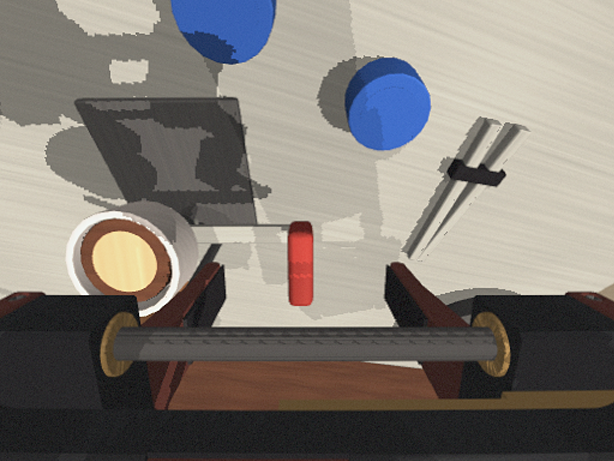

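The handle top, at about (301,265), lies midway between the fingertips (225 and 385). I'll descend and grip.

arm_command:
  steps:
    - {"x": 0,"y": 0,"z": 0.7,"rx": 0,"ry": 0,"rz": 0,"fingers": -1}
    - {"x": 0,"y": -0.1,"z": 0.7,"rx": 0,"ry": 0,"rz": 0,"fingers": -1}
    - {"x": 0,"y": 0,"z": 0.7,"rx": 0,"ry": 0,"rz": 0,"fingers": -1}
    - {"x": 0,"y": -0.1,"z": 0.7,"rx": 0,"ry": 0,"rz": 0,"fingers": -1}
    - {"x": 0,"y": 0,"z": 0.7,"rx": 0,"ry": 0,"rz": 0,"fingers": -1}
    - {"x": 0,"y": -0.1,"z": 0.7,"rx": 0,"ry": 0,"rz": 0,"fingers": -1}
    - {"x": 0,"y": 0,"z": 0.7,"rx": 0,"ry": 0,"rz": 0,"fingers": -1}
    - {"x": 0,"y": 0,"z": 0.4,"rx": 0,"ry": 0,"rz": 0,"fingers": -1}

```text
time_s: 4.2
position: [0.4028, 0.2364, 0.2616]
ee_rot: [[-0.812, -0.287, 0.508], [-0.243, 0.958, 0.153], [-0.531, 0.001, -0.848]]
ft_force: [-0.4, -0.4, 0.6]
finger_gap: 0.0878
gripper_force: 0.0
```

arm_command:
  steps:
    - {"x": 0,"y": 0,"z": 0,"rx": 0,"ry": 0,"rz": 0,"fingers": 1}
    - {"x": 0,"y": 0,"z": 0,"rx": 0,"ry": 0,"rz": 0,"fingers": 1}
    - {"x": 0,"y": 0,"z": 0,"rx": 0,"ry": 0,"rz": 0,"fingers": 1}
    - {"x": 0,"y": 0,"z": 0,"rx": 0,"ry": 0,"rz": 0,"fingers": 1}
    - {"x": 0,"y": 0,"z": 0,"rx": 0,"ry": 0,"rz": 0,"fingers": 1}
    - {"x": 0,"y": 0,"z": 0,"rx": 0,"ry": 0,"rz": 0,"fingers": 1}
    - {"x": 0,"y": 0,"z": 0,"rx": 0,"ry": 0,"rz": 0,"fingers": 1}
    - {"x": 0,"y": 0,"z": 0,"rx": 0,"ry": 0,"rz": 0,"fingers": 1}

```text
time_s: 5.2
position: [0.4026, 0.2366, 0.2622]
ee_rot: [[-0.812, -0.288, 0.508], [-0.243, 0.958, 0.154], [-0.531, 0.002, -0.847]]
ft_force: [-0.2, 1.8, -1.1]
finger_gap: 0.0156
gripper_force: 30.0
```

Gripped at 15.6 mm. I'll pull along the axis.

arm_command:
  steps:
    - {"x": 0,"y": 0,"z": -0.4,"rx": 0,"ry": 0,"rz": 0,"fingers": 1}
    - {"x": 0,"y": 0,"z": -0.5,"rx": 0,"ry": 0,"rz": 0,"fingers": 1}
    - {"x": 0,"y": 0,"z": -0.5,"rx": 0,"ry": 0,"rz": 0,"fingers": 1}
    - {"x": 0,"y": 0,"z": -0.5,"rx": 0,"ry": 0,"rz": 0,"fingers": 1}
    - {"x": 0,"y": 0,"z": -0.5,"rx": 0,"ry": 0,"rz": 0,"fingers": 1}
    - {"x": 0,"y": 0,"z": -0.5,"rx": 0,"ry": 0,"rz": 0,"fingers": 1}
    - {"x": 0,"y": 0,"z": -0.4,"rx": 0,"ry": 0,"rz": 0,"fingers": 1}
    - {"x": 0,"y": 0,"z": -0.2,"rx": 0,"ry": 0,"rz": 0,"fingers": 1}

```text
time_s: 6.2
position: [0.3846, 0.2312, 0.2919]
ee_rot: [[-0.812, -0.288, 0.508], [-0.243, 0.958, 0.154], [-0.531, 0.002, -0.847]]
ft_force: [3.6, 4.8, -4.1]
finger_gap: 0.0157
gripper_force: 30.0
```

arm_command:
  steps:
    - {"x": 0,"y": 0,"z": -0.1,"rx": 0,"ry": 0,"rz": 0,"fingers": 1}
    - {"x": 0,"y": 0,"z": -0.1,"rx": 0,"ry": 0,"rz": 0,"fingers": 1}
    - {"x": 0,"y": 0,"z": -0.1,"rx": 0,"ry": 0,"rz": 0,"fingers": 1}
    - {"x": 0,"y": 0,"z": -0.1,"rx": 0,"ry": 0,"rz": 0,"fingers": 1}
    - {"x": 0,"y": 0,"z": -0.1,"rx": 0,"ry": 0,"rz": 0,"fingers": 1}
    - {"x": 0,"y": 0,"z": 0,"rx": 0,"ry": 0,"rz": 0,"fingers": 1}
    - {"x": 0,"y": 0,"z": 0,"rx": 0,"ry": 0,"rz": 0,"fingers": 1}
    - {"x": 0,"y": 0,"z": 0,"rx": 0,"ry": 0,"rz": 0,"fingers": 1}

```text
time_s: 7.2
position: [0.3833, 0.2307, 0.2935]
ee_rot: [[-0.811, -0.288, 0.509], [-0.243, 0.958, 0.155], [-0.532, 0.002, -0.847]]
ft_force: [27.7, 15.3, -19.3]
finger_gap: 0.0161
gripper_force: 30.0
```

Force rose to about 37 N along the axis at about 37 mm of travel, so it is at the stop. I'll relax and let go.

arm_command:
  steps:
    - {"x": 0,"y": 0,"z": 0.1,"rx": 0,"ry": 0,"rz": 0,"fingers": 1}
    - {"x": 0,"y": 0,"z": 0.1,"rx": 0,"ry": 0,"rz": 0,"fingers": 1}
    - {"x": 0,"y": 0,"z": 0,"rx": 0,"ry": 0,"rz": 0,"fingers": 1}
    - {"x": 0,"y": 0,"z": 0,"rx": 0,"ry": 0,"rz": 0,"fingers": -1}
    - {"x": 0,"y": 0,"z": 0,"rx": 0,"ry": 0,"rz": 0,"fingers": -1}
    - {"x": 0,"y": 0,"z": 0,"rx": 0,"ry": 0,"rz": 0,"fingers": -1}
    - {"x": 0,"y": 0,"z": 0,"rx": 0,"ry": 0,"rz": 0,"fingers": -1}
    - {"x": 0,"y": 0,"z": 0,"rx": 0,"ry": 0,"rz": 0,"fingers": -1}

```text
time_s: 8.2
position: [0.3833, 0.2305, 0.2945]
ee_rot: [[-0.812, -0.287, 0.508], [-0.243, 0.958, 0.154], [-0.531, 0.001, -0.847]]
ft_force: [-0.2, -0.2, -0.7]
finger_gap: 0.0628
gripper_force: 0.0
```

Run:
```python
from h import *
s=env.sense(); print(s['joint_pos'],s['ft_force'],s['finger_gap'])
print((s['position']+s['ee_rot'][:,2]*env.tcp_to_grasp-o)@r)
plan(o+r@[0,.115,.132],toolR(psi),8); plan(o+r@[0,.0,.132],toolR(psi),8)
```

```text
[ 29.08708232 -33.527396   116.8728715   -7.13463291  65.33268005
 -76.42413858] [-0.15469814 -0.20807622 -0.65847882] 0.06282132547959238
[0.00014994 0.11498864 0.07262042]
-0.00 -0.00 -0.74  -0.000 0.000 -0.000
-0.00 -0.00 -0.74  -0.000 0.000 -0.000
-0.00 -0.00 -0.74  -0.000 0.000 -0.000
-0.00 -0.00 -0.74  -0.000 0.000 -0.000
-0.00 -0.00 -0.74  -0.000 0.000 -0.000
-0.00 -0.00 -0.74  -0.000 0.000 -0.000
-0.00 -0.00 -0.74  -0.000 0.000 -0.000
-0.00 -0.00 -0.74  -0.000 0.000 -0.000
deg/row 0.02934328523931542 tcp [0.35329534 0.22128874 0.34489887]
-0.01 -1.44 -0.74  -0.000 0.000 -0.000
-0.01 -1.44 -0.74  -0.000 0.000 -0.000
-0.01 -1.44 -0.74  -0.000 0.000 -0.000
-0.01 -1.44 -0.74  -0.000 0.000 -0.000
-0.00 -1.44 -0.74  -0.000 0.000 -0.000
-0.00 -1.44 -0.74  -0.000 0.000 -0.000
-0.00 -1.44 -0.74  -0.000 0.000 -0.000
-0.00 -1.44 -0.74  -0.000 0.000 -0.000
deg/row 0.02934328523931542 tcp [0.3867261  0.11125517 0.34489887]
```

arm_command:
  steps:
    - {"x": 0,"y": 0,"z": -0.6,"rx": 0,"ry": 0,"rz": 0,"fingers": -1}
    - {"x": 0,"y": 0,"z": -1.2,"rx": 0,"ry": 0,"rz": 0,"fingers": -1}
    - {"x": 0,"y": 0,"z": -1.4,"rx": 0,"ry": 0,"rz": 0,"fingers": -1}
    - {"x": 0,"y": 0,"z": -1.4,"rx": 0,"ry": 0,"rz": 0,"fingers": -1}
    - {"x": 0,"y": -1.0,"z": -1.0,"rx": 0,"ry": 0,"rz": 0,"fingers": -1}
    - {"x": 0,"y": -2.0,"z": -0.4,"rx": 0,"ry": 0,"rz": 0,"fingers": -1}
    - {"x": 0,"y": -2.0,"z": 0,"rx": 0,"ry": 0,"rz": 0,"fingers": -1}
    - {"x": 0,"y": -1.5,"z": 0,"rx": 0,"ry": 0,"rz": 0,"fingers": -1}

```text
time_s: 9.2
position: [0.3714, 0.1579, 0.3457]
ee_rot: [[-0.812, -0.287, 0.509], [-0.242, 0.958, 0.153], [-0.532, 0.001, -0.847]]
ft_force: [-0.1, -0.2, 1.1]
finger_gap: 0.0876
gripper_force: 0.0
```

Run:
```python
from h import *
np.set_printoptions(precision=4,suppress=True)
s=env.sense(); print(s['joint_pos'],s['ft_force'])
im=snap('wrist')[0]; save(im,'w3.png',s=1.2)
P,ok,im=cloud('wrist'); hsv=cv2.cvtColor(im,cv2.COLOR_RGB2HSV)
Q=(P-o)@r
spot=(hsv[...,1]>60)&(hsv[...,1]<170)&(hsv[...,2]>190)&ok&(abs(Q[...,0])<.04)&(abs(Q[...,1])<.04)&(Q[...,2]>.05)&(Q[...,2]<.075)
q=Q[spot]; n=np.linalg.svd(q-q.mean(0),full_matrices=False)[2][2]
print('rest top in ring axes',len(q),q.mean(0),np.percentile(q,[2,98],axis=0),n)
red=((hsv[...,0]<8)|(hsv[...,0]>172))&(hsv[...,1]>150)&ok&(Q[...,1]>.1)&(Q[...,1]<.13)&(Q[...,2]>.05); print('red',red.sum(),np.median(Q[red],0))
plan(o+r@[0,.0,.095],toolR(psi),8)
```

```text
[ 18.6008 -42.295  116.9257  -1.019   73.2678 -88.0419] [-0.1405 -0.1692  1.0601]
rest top in ring axes 1733 [-0.0007  0.0008  0.0641] [[-0.0187 -0.0188  0.0628]
 [ 0.0189  0.0189  0.0653]] [ 0.0051  0.0002 -1.    ]
red 1006 [-0.0111  0.112   0.0834]
-0.01 -0.60 0.48  -0.000 0.000 -0.001
-0.01 -0.60 0.48  -0.000 0.000 -0.001
-0.01 -0.60 0.48  -0.000 0.000 -0.001
-0.01 -0.60 0.48  -0.000 0.000 -0.001
-0.01 -0.60 0.48  -0.000 0.000 -0.001
-0.01 -0.60 0.48  -0.000 0.000 -0.001
-0.01 -0.60 0.48  -0.000 0.000 -0.001
-0.01 -0.60 0.48  -0.000 0.000 -0.001
deg/row 0.03887473922324546 tcp [0.4055 0.117  0.3135]
```

View pics/w3.png

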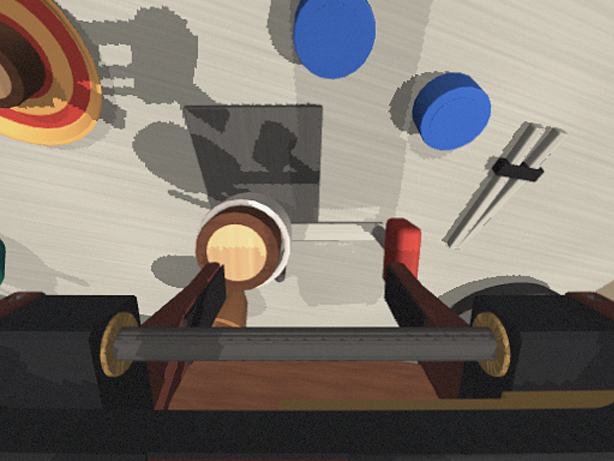

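The rest, at (237,250), stands 64 mm up the ring axis, as specified at the stop. I'll centre the gripper and descend to grip.

arm_command:
  steps:
    - {"x": 0,"y": -1.0,"z": 0,"rx": 0,"ry": 0,"rz": 0,"fingers": -1}
    - {"x": 0,"y": -1.4,"z": 0,"rx": 0,"ry": 0,"rz": -0.001,"fingers": -1}
    - {"x": 0,"y": -1.4,"z": 0,"rx": 0,"ry": 0,"rz": -0.001,"fingers": -1}
    - {"x": 0,"y": -0.9,"z": 0.4,"rx": 0,"ry": 0,"rz": -0.001,"fingers": -1}
    - {"x": 0,"y": 0,"z": 0.8,"rx": 0,"ry": 0,"rz": -0.001,"fingers": -1}
    - {"x": 0,"y": 0,"z": 1.0,"rx": 0,"ry": 0,"rz": 0,"fingers": -1}
    - {"x": 0,"y": 0,"z": 1.0,"rx": 0,"ry": 0,"rz": 0,"fingers": -1}
    - {"x": 0,"y": 0,"z": 0.6,"rx": 0,"ry": 0,"rz": 0,"fingers": -1}

```text
time_s: 10.25
position: [0.4045, 0.1203, 0.3117]
ee_rot: [[-0.811, -0.291, 0.507], [-0.247, 0.957, 0.154], [-0.53, -0.001, -0.848]]
ft_force: [-0.3, -0.6, 0.4]
finger_gap: 0.0877
gripper_force: 0.0
```

Run:
```python
from h import *
s=env.sense(); print((s['position']+s['ee_rot'][:,2]*env.tcp_to_grasp-o)@r,s['ft_force'])
plan(o+r@[0,.0005,.062],toolR(psi),8)
```

```text
[-0.00097451  0.00347557  0.09341472] [-0.3014548  -0.59465277  0.40759468]
-0.01 -0.04 0.39  -0.000 -0.000 0.000
-0.01 -0.04 0.39  -0.000 -0.000 0.000
-0.01 -0.04 0.39  -0.000 -0.000 0.000
-0.01 -0.04 0.39  -0.000 -0.000 0.000
-0.01 -0.04 0.39  -0.000 -0.000 0.000
-0.01 -0.04 0.39  -0.000 -0.000 0.000
-0.01 -0.04 0.39  -0.000 -0.000 0.000
-0.01 -0.04 0.39  -0.000 -0.000 0.000
deg/row 0.005543432707072963 tcp [0.42207312 0.12251699 0.2855355 ]
```

arm_command:
  steps:
    - {"x": 0,"y": -0.1,"z": 0.5,"rx": 0,"ry": 0,"rz": 0,"fingers": -1}
    - {"x": 0,"y": -0.1,"z": 0.5,"rx": 0,"ry": 0,"rz": 0,"fingers": -1}
    - {"x": 0,"y": 0,"z": 0.5,"rx": 0,"ry": 0,"rz": 0,"fingers": -1}
    - {"x": 0,"y": 0,"z": 0.5,"rx": 0,"ry": 0,"rz": 0,"fingers": -1}
    - {"x": 0,"y": 0,"z": 0.5,"rx": 0,"ry": 0,"rz": 0,"fingers": -1}
    - {"x": 0,"y": 0,"z": 0.4,"rx": 0,"ry": 0,"rz": 0,"fingers": -1}
    - {"x": 0,"y": 0,"z": 0,"rx": 0,"ry": 0,"rz": 0,"fingers": -1}
    - {"x": 0,"y": 0,"z": 0,"rx": 0,"ry": 0,"rz": 0,"fingers": -1}

```text
time_s: 11.25
position: [0.4197, 0.1224, 0.2885]
ee_rot: [[-0.811, -0.291, 0.508], [-0.247, 0.957, 0.154], [-0.531, -0.001, -0.847]]
ft_force: [-0.1, -0.5, -0.7]
finger_gap: 0.0879
gripper_force: 0.0
```

Run:
```python
from h import *
s=env.sense(); print((s['position']+s['ee_rot'][:,2]*env.tcp_to_grasp-o)@r,s['ft_force'],s['ee_rot'].T@toolR(psi))
```

```text
[-0.00017021  0.00100038  0.06571826] [-0.13277926 -0.4978188  -0.67056495] [[ 9.99998811e-01 -2.67344961e-04  1.51873940e-03]
 [ 2.66222065e-04  9.99999691e-01  7.39515021e-04]
 [-1.51893664e-03 -7.39109819e-04  9.99998573e-01]]
```

arm_command:
  steps:
    - {"x": 0,"y": 0,"z": 0.2,"rx": 0,"ry": 0,"rz": 0,"fingers": -1}
    - {"x": 0,"y": 0,"z": 0.2,"rx": 0,"ry": 0,"rz": 0,"fingers": -1}
    - {"x": 0,"y": 0,"z": 0,"rx": 0,"ry": 0,"rz": 0,"fingers": 1}
    - {"x": 0,"y": 0,"z": 0,"rx": 0,"ry": 0,"rz": 0,"fingers": 1}
    - {"x": 0,"y": 0,"z": 0,"rx": 0,"ry": 0,"rz": 0,"fingers": 1}
    - {"x": 0,"y": 0,"z": 0,"rx": 0,"ry": 0,"rz": 0,"fingers": 1}
    - {"x": 0,"y": 0,"z": 0,"rx": 0,"ry": 0,"rz": 0,"fingers": 1}
    - {"x": 0,"y": 0,"z": 0,"rx": 0,"ry": 0,"rz": 0,"fingers": 1}

```text
time_s: 12.25
position: [0.4217, 0.123, 0.285]
ee_rot: [[-0.811, -0.291, 0.509], [-0.247, 0.957, 0.154], [-0.531, -0.001, -0.847]]
ft_force: [0.2, -0.7, 0.7]
finger_gap: 0.0596
gripper_force: 30.0
```

arm_command:
  steps:
    - {"x": 0,"y": 0,"z": -0.3,"rx": 0,"ry": 0,"rz": 0,"fingers": 1}
    - {"x": 0,"y": 0,"z": -0.5,"rx": 0,"ry": 0,"rz": 0,"fingers": 1}
    - {"x": 0,"y": 0,"z": -0.7,"rx": 0,"ry": 0,"rz": 0,"fingers": 1}
    - {"x": 0,"y": 0,"z": -0.9,"rx": 0,"ry": 0,"rz": 0,"fingers": 1}
    - {"x": 0,"y": 0,"z": -1.0,"rx": 0,"ry": 0,"rz": 0,"fingers": 1}
    - {"x": 0,"y": 0,"z": -1.0,"rx": 0,"ry": 0,"rz": 0,"fingers": 1}
    - {"x": 0,"y": 0,"z": -1.0,"rx": 0,"ry": 0,"rz": 0,"fingers": 1}
    - {"x": 0,"y": 0,"z": -0.8,"rx": 0,"ry": 0,"rz": 0,"fingers": 1}

```text
time_s: 13.25
position: [0.3898, 0.1134, 0.3383]
ee_rot: [[-0.81, -0.291, 0.509], [-0.247, 0.957, 0.154], [-0.532, -0.001, -0.847]]
ft_force: [-1.0, -0.1, -1.0]
finger_gap: 0.0594
gripper_force: 30.0
```

Run:
```python
from h import *
s=env.sense(); print((s['position']+s['ee_rot'][:,2]*env.tcp_to_grasp-o)@r,s['ft_force'],s['joint_pos'])
# empty tray centre from top picture: colour mask ellipse
P,ok,im=cloud('top'); hsv=cv2.cvtColor(im,cv2.COLOR_RGB2HSV); m=((hsv[...,1]>150)&(hsv[...,2]>120)).astype(np.uint8); m[:, :300]=0; m[:,365:]=0; m[:170]=0; m[235:]=0
k=max(cv2.findContours(m,cv2.RETR_EXTERNAL,cv2.CHAIN_APPROX_NONE)[0],key=len); e=cv2.fitEllipse(k); print(e,plane('top',*e[0],.014))
a=[plane('top',x,y,.014) for x,y in((e[0][0]-e[1][0]/2,e[0][1]),(e[0][0]+e[1][0]/2,e[0][1]))]; print(a)
R=np.diag([-1.,1,-1]); ang=np.radians(-16.9)
# candidates for tool azimuth at tray: y axis radial-ish
j=s['joint_pos']; g=np.array([.507,-.3255,.15])
for az in(-20,0,17): 
    Rz=Ro.from_euler('z',az,degrees=True).as_matrix()@np.diag([-1.,1,-1]); J1=np.degrees(np.arctan2(g[1],g[0])); print(az,'J6',J1+90-(180+az))
```

```text
[-0.00013602  0.00104519  0.12447524] [-0.98474497 -0.1180948  -0.95434529] [  9.90035485 -42.08651164 117.55886464   3.84485506  72.63956456
 -97.10415264]
((331.3414306640625, 202.26031494140625), (45.62472152709961, 47.85203170776367), 120.53960418701172) [ 0.50402218 -0.32155798  0.014     ]
[array([ 0.50464051, -0.2467226 ,  0.014     ]), array([ 0.50340024, -0.39662837,  0.014     ])]
-20 J6 -102.70094308726078
0 J6 -122.70094308726078
17 J6 -139.70094308726078
```

```bash
cat >> h.py <<'E'
def downR(az): return Ro.from_euler('z',az,degrees=True).as_matrix()@np.diag([-1.,1,-1])
E
python3 - <<'E'
from h import *
plan([.504,-.322,.18],downR(-20),16)
E
```

```text
0.08 -2.81 -0.08  0.011 0.034 0.039
-0.03 -2.81 -0.05  0.011 0.034 0.039
-0.14 -2.81 -0.02  0.011 0.034 0.039
-0.25 -2.80 0.00  0.011 0.034 0.039
-0.36 -2.79 0.02  0.011 0.034 0.039
-0.47 -2.77 0.04  0.011 0.034 0.039
-0.58 -2.75 0.06  0.011 0.034 0.039
-0.69 -2.73 0.06  0.011 0.034 0.039
-0.80 -2.70 0.07  0.011 0.034 0.039
-0.91 -2.66 0.07  0.011 0.034 0.039
-1.01 -2.62 0.07  0.011 0.034 0.039
-1.12 -2.58 0.06  0.011 0.034 0.039
-1.22 -2.54 0.05  0.011 0.034 0.039
-1.32 -2.49 0.04  0.011 0.034 0.039
-1.42 -2.43 0.02  0.011 0.034 0.039
-1.51 -2.37 -0.01  0.011 0.034 0.039
deg/row 3.0344230042401508 tcp [ 0.504  -0.322   0.3433]
```

arm_command:
  steps:
    - {"x": 0.1,"y": -1.8,"z": -0.1,"rx": 0.011,"ry": 0.034,"rz": 0.039,"fingers": 1}
    - {"x": 0,"y": -2.8,"z": -0.1,"rx": 0.011,"ry": 0.034,"rz": 0.039,"fingers": 1}
    - {"x": -0.1,"y": -2.8,"z": 0,"rx": 0.011,"ry": 0.034,"rz": 0.039,"fingers": 1}
    - {"x": -0.3,"y": -2.8,"z": 0,"rx": 0.011,"ry": 0.034,"rz": 0.039,"fingers": 1}
    - {"x": -0.4,"y": -2.8,"z": 0,"rx": 0.011,"ry": 0.034,"rz": 0.039,"fingers": 1}
    - {"x": -0.5,"y": -2.8,"z": 0,"rx": 0.011,"ry": 0.034,"rz": 0.039,"fingers": 1}
    - {"x": -0.6,"y": -2.8,"z": 0.1,"rx": 0.011,"ry": 0.034,"rz": 0.039,"fingers": 1}
    - {"x": -0.7,"y": -2.7,"z": 0.1,"rx": 0.011,"ry": 0.034,"rz": 0.039,"fingers": 1}

```text
time_s: 14.25
position: [0.4449, -0.0959, 0.3405]
ee_rot: [[-0.961, 0.027, 0.275], [0.038, 0.999, 0.037], [-0.273, 0.046, -0.961]]
ft_force: [-1.3, 0.8, 0.4]
finger_gap: 0.0599
gripper_force: 30.0
```

arm_command:
  steps:
    - {"x": -0.8,"y": -2.7,"z": 0.1,"rx": 0.011,"ry": 0.034,"rz": 0.039,"fingers": 1}
    - {"x": -0.9,"y": -2.7,"z": 0.1,"rx": 0.011,"ry": 0.034,"rz": 0.039,"fingers": 1}
    - {"x": -1.0,"y": -2.6,"z": 0.1,"rx": 0.011,"ry": 0.034,"rz": 0.039,"fingers": 1}
    - {"x": -1.1,"y": -2.6,"z": 0.1,"rx": 0.011,"ry": 0.034,"rz": 0.039,"fingers": 1}
    - {"x": -1.2,"y": -2.5,"z": 0,"rx": 0.011,"ry": 0.034,"rz": 0.039,"fingers": 1}
    - {"x": -1.3,"y": -2.5,"z": 0,"rx": 0.011,"ry": 0.034,"rz": 0.039,"fingers": 1}
    - {"x": -1.4,"y": -2.4,"z": 0,"rx": 0.011,"ry": 0.034,"rz": 0.039,"fingers": 1}
    - {"x": -1.2,"y": -1.8,"z": 0,"rx": 0.011,"ry": 0.034,"rz": 0.039,"fingers": 1}

```text
time_s: 15.25
position: [0.5009, -0.3069, 0.3418]
ee_rot: [[-0.94, 0.34, -0.004], [0.34, 0.94, 0.003], [0.005, 0.001, -1.0]]
ft_force: [-0.4, 0.5, -0.6]
finger_gap: 0.0593
gripper_force: 30.0
```

Run:
```python
from h import *
np.set_printoptions(precision=4,suppress=True)
s=env.sense(); print(s['time_s'],s['position'],s['ee_rot'],s['joint_pos'],s['ft_force'],s['finger_gap'])
save(snap('wrist')[0],'w4.png',s=1.5)
```

```text
15.25 [ 0.5009 -0.3069  0.3418] [[-0.9404  0.3401 -0.0044]
 [ 0.3401  0.9404  0.0026]
 [ 0.005   0.0009 -1.    ]] [ -34.8034    3.2004   78.9835   -0.0231   98.1067 -104.9214] [-0.3929  0.51   -0.5679] 0.0593241482633201
```

View pics/w4.png

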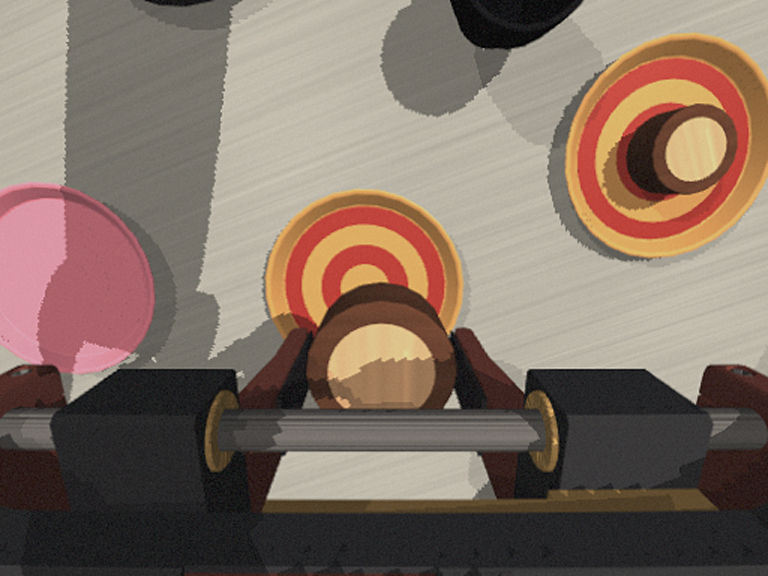

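The held rest is pale side up at (380,365). The empty tray lies below it, with its rim seen at left (265,283), top (362,189) and right (463,283). I'll fit the tray centre and the rest pose.

Run:
```python
from h import *
from scipy.optimize import least_squares
np.set_printoptions(precision=4,suppress=True)
P,ok,im=cloud('wrist'); hsv=cv2.cvtColor(im,cv2.COLOR_RGB2HSV); vv,uu=np.mgrid[:384,:512]
m=((hsv[...,1]>95)&(hsv[...,2]>90)&(uu>165)&(uu<320)&(vv>115)&(vv<215)).astype(np.uint8)
pts=[]
for v in range(128,200,4):
    x=np.where(m[v])[0]
    if len(x) and v<195: pts+= [(x[-1]+.5,v)]
    if len(x) and v<205: pts+= [(x[0]-.5,v)]
W=np.array([plane('wrist',u,v,.013)[:2] for u,v in pts])
f=least_squares(lambda p:np.hypot(*(W-p[:2]).T)-p[2],[.504,-.322,.08],loss='soft_l1',f_scale=.001); print('tray rim',f.x,np.abs(f.fun).max())
# red rings on floor
red=((hsv[...,0]<8)|(hsv[...,0]>172))&(hsv[...,1]>120)&(uu>185)&(uu<302)&(vv>130)&(vv<215)
W2=[];
for v in range(142,200,4):
    x=np.where(red[v])[0]
    if len(x): W2+=[plane('wrist',x[0]-.5,v,.004)[:2],plane('wrist',x[-1]+.5,v,.004)[:2]]
W2=np.array(W2); f=least_squares(lambda p:np.hypot(*(W2-p[:2]).T)-p[2],[.504,-.322,.055],loss='soft_l1',f_scale=.001); print('red ring',f.x,np.abs(f.fun).max())
# rest top
sp=ok&(uu>212)&(uu<295)&(vv>210)&(vv<272)&(P[...,2]>.14)&(P[...,2]<.24)&(hsv[...,2]>130)
q=P[sp]; c=np.median(q,0); q=q[abs(q[:,2]-c[2])<.006]; c=q.mean(0); n=np.linalg.svd(q-c,full_matrices=False)[2][2]; n*=np.sign(n[2]); print('rest top',len(q),c,n)
s=env.sense(); print('grasp',s['position']+s['ee_rot'][:,2]*env.tcp_to_grasp, s['position'])
```

```text
tray rim [ 0.5053 -0.3232  0.0796] 0.0008101225189449945
red ring [ 0.5047 -0.3226  0.0654] 0.0007361092240278783
rest top 3254 [ 0.4978 -0.3056  0.1806] [ 0.0034 -0.0016  1.    ]
grasp [ 0.5    -0.3083  0.1779] [ 0.5011 -0.3085  0.3412]
```

Run:
```python
from h import *
plan([.505,-.323,.045],downR(-20),16)
```

```text
-0.06 -0.08 0.83  -0.000 -0.000 -0.000
-0.06 -0.08 0.83  -0.000 -0.000 -0.000
-0.06 -0.08 0.83  -0.000 -0.000 -0.000
-0.06 -0.08 0.83  -0.000 -0.000 -0.000
-0.06 -0.08 0.83  -0.000 -0.000 -0.000
-0.06 -0.08 0.83  -0.000 -0.000 -0.000
-0.06 -0.08 0.83  -0.000 -0.000 -0.000
-0.06 -0.08 0.83  -0.000 -0.000 -0.000
-0.06 -0.08 0.83  -0.000 -0.000 -0.000
-0.06 -0.08 0.83  -0.000 -0.000 -0.000
-0.06 -0.08 0.83  -0.000 -0.000 -0.000
-0.06 -0.08 0.83  -0.000 -0.000 -0.000
-0.06 -0.08 0.83  -0.000 -0.000 -0.000
-0.06 -0.08 0.83  -0.000 -0.000 -0.000
-0.05 -0.08 0.83  -0.000 -0.000 -0.000
-0.05 -0.08 0.83  -0.000 -0.000 -0.000
deg/row 0.023155362556304612 tcp [ 0.505  -0.323   0.2083]
```

arm_command:
  steps:
    - {"x": -0.1,"y": -0.1,"z": 0.8,"rx": 0,"ry": 0,"rz": 0,"fingers": 1}
    - {"x": -0.1,"y": -0.2,"z": 1.4,"rx": 0,"ry": 0,"rz": 0,"fingers": 1}
    - {"x": -0.2,"y": -0.2,"z": 1.8,"rx": 0,"ry": 0,"rz": 0,"fingers": 1}
    - {"x": -0.1,"y": -0.2,"z": 2.0,"rx": 0,"ry": 0,"rz": 0,"fingers": 1}
    - {"x": -0.1,"y": -0.2,"z": 2.0,"rx": 0,"ry": 0,"rz": 0,"fingers": 1}
    - {"x": -0.1,"y": -0.2,"z": 1.8,"rx": 0,"ry": 0,"rz": 0,"fingers": 1}
    - {"x": -0.1,"y": -0.1,"z": 1.4,"rx": 0,"ry": 0,"rz": 0,"fingers": 1}
    - {"x": -0.1,"y": -0.1,"z": 0.8,"rx": 0,"ry": 0,"rz": 0,"fingers": 1}

```text
time_s: 16.3
position: [0.5043, -0.3207, 0.2206]
ee_rot: [[-0.941, 0.338, -0.004], [0.338, 0.941, 0.003], [0.005, 0.002, -1.0]]
ft_force: [-0.0, 0.5, -0.5]
finger_gap: 0.0596
gripper_force: 30.0
```

Run:
```python
from h import *
s=env.sense(); print(s['ft_force'])
plan([.505,-.323,.035],downR(-20),8)
```

```text
[-0.02234545  0.50024515 -0.52935952]
-0.02 -0.02 0.28  0.000 -0.001 0.000
-0.02 -0.02 0.28  0.000 -0.001 0.000
-0.02 -0.02 0.28  0.000 -0.001 0.000
-0.02 -0.02 0.28  0.000 -0.001 0.000
-0.02 -0.02 0.28  0.000 -0.001 0.000
-0.02 -0.02 0.28  0.000 -0.001 0.000
-0.02 -0.02 0.28  0.000 -0.001 0.000
-0.02 -0.02 0.28  0.000 -0.001 0.000
deg/row 0.045556513370025496 tcp [ 0.505  -0.323   0.1983]
```

arm_command:
  steps:
    - {"x": -0.1,"y": -0.1,"z": 0.4,"rx": 0,"ry": -0.001,"rz": 0,"fingers": 1}
    - {"x": 0,"y": 0,"z": 0.4,"rx": 0,"ry": -0.001,"rz": 0,"fingers": 1}
    - {"x": 0,"y": 0,"z": 0.4,"rx": 0,"ry": -0.001,"rz": 0,"fingers": 1}
    - {"x": 0,"y": 0,"z": 0.3,"rx": 0,"ry": -0.001,"rz": 0,"fingers": 1}
    - {"x": 0,"y": 0,"z": 0.3,"rx": 0,"ry": 0,"rz": 0,"fingers": 1}
    - {"x": 0,"y": 0,"z": 0.2,"rx": 0,"ry": 0,"rz": 0,"fingers": 1}
    - {"x": 0,"y": 0,"z": 0,"rx": 0,"ry": 0,"rz": 0,"fingers": 1}
    - {"x": 0,"y": 0,"z": 0,"rx": 0,"ry": 0,"rz": 0,"fingers": 1}

```text
time_s: 17.3
position: [0.505, -0.3219, 0.2019]
ee_rot: [[-0.941, 0.338, 0.001], [0.338, 0.941, 0.001], [-0.0, 0.001, -1.0]]
ft_force: [0.8, -0.0, -1.5]
finger_gap: 0.0596
gripper_force: 30.0
```

Underside is estimated about 5 mm above the floor. I'll go down gently and watch the force.

arm_command:
  steps:
    - {"x": 0,"y": -0.1,"z": 0.1,"rx": 0,"ry": 0,"rz": 0,"fingers": 1}
    - {"x": 0,"y": 0,"z": 0.1,"rx": 0,"ry": 0,"rz": 0,"fingers": 1}
    - {"x": 0,"y": 0,"z": 0.1,"rx": 0,"ry": 0,"rz": 0,"fingers": 1}
    - {"x": 0,"y": 0,"z": 0.05,"rx": 0,"ry": 0,"rz": 0,"fingers": 1}
    - {"x": 0,"y": 0,"z": 0.05,"rx": 0,"ry": 0,"rz": 0,"fingers": 1}
    - {"x": 0,"y": 0,"z": 0,"rx": 0,"ry": 0,"rz": 0,"fingers": 1}
    - {"x": 0,"y": 0,"z": 0,"rx": 0,"ry": 0,"rz": 0,"fingers": 1}
    - {"x": 0,"y": 0,"z": 0,"rx": 0,"ry": 0,"rz": 0,"fingers": 1}

```text
time_s: 18.3
position: [0.5047, -0.3228, 0.1979]
ee_rot: [[-0.941, 0.338, 0.001], [0.338, 0.941, 0.001], [-0.0, 0.001, -1.0]]
ft_force: [-0.3, -0.1, 0.4]
finger_gap: 0.0597
gripper_force: 30.0
```

arm_command:
  steps:
    - {"x": 0,"y": 0,"z": 0.05,"rx": 0,"ry": 0,"rz": 0,"fingers": 1}
    - {"x": 0,"y": 0,"z": 0.05,"rx": 0,"ry": 0,"rz": 0,"fingers": 1}
    - {"x": 0,"y": 0,"z": 0,"rx": 0,"ry": 0,"rz": 0,"fingers": 1}
    - {"x": 0,"y": 0,"z": 0,"rx": 0,"ry": 0,"rz": 0,"fingers": 1}
    - {"x": 0,"y": 0,"z": 0,"rx": 0,"ry": 0,"rz": 0,"fingers": 1}
    - {"x": 0,"y": 0,"z": 0,"rx": 0,"ry": 0,"rz": 0,"fingers": 1}
    - {"x": 0,"y": 0,"z": 0,"rx": 0,"ry": 0,"rz": 0,"fingers": 1}
    - {"x": 0,"y": 0,"z": 0,"rx": 0,"ry": 0,"rz": 0,"fingers": 1}

```text
time_s: 19.3
position: [0.5046, -0.3228, 0.1979]
ee_rot: [[-0.941, 0.338, 0.001], [0.338, 0.941, 0.001], [-0.0, 0.001, -1.0]]
ft_force: [-3.1, 2.3, 5.3]
finger_gap: 0.0595
gripper_force: 30.0
```

Contact, about 5 N. I'll ease off, release and rise.

arm_command:
  steps:
    - {"x": 0,"y": 0,"z": -0.05,"rx": 0,"ry": 0,"rz": 0,"fingers": 1}
    - {"x": 0,"y": 0,"z": 0,"rx": 0,"ry": 0,"rz": 0,"fingers": 1}
    - {"x": 0,"y": 0,"z": 0,"rx": 0,"ry": 0,"rz": 0,"fingers": -1}
    - {"x": 0,"y": 0,"z": 0,"rx": 0,"ry": 0,"rz": 0,"fingers": -1}
    - {"x": 0,"y": 0,"z": 0,"rx": 0,"ry": 0,"rz": 0,"fingers": -1}
    - {"x": 0,"y": 0,"z": 0,"rx": 0,"ry": 0,"rz": 0,"fingers": -1}
    - {"x": 0,"y": 0,"z": 0,"rx": 0,"ry": 0,"rz": 0,"fingers": -1}
    - {"x": 0,"y": 0,"z": 0,"rx": 0,"ry": 0,"rz": 0,"fingers": -1}

```text
time_s: 20.3
position: [0.5046, -0.3229, 0.1973]
ee_rot: [[-0.941, 0.338, 0.001], [0.338, 0.941, 0.001], [-0.0, 0.001, -1.0]]
ft_force: [-0.2, -0.1, 0.1]
finger_gap: 0.0882
gripper_force: 0.0
```

arm_command:
  steps:
    - {"x": 0,"y": 0,"z": -0.5,"rx": 0,"ry": 0,"rz": 0,"fingers": -1}
    - {"x": 0,"y": 0,"z": -1,"rx": 0,"ry": 0,"rz": 0,"fingers": -1}
    - {"x": 0,"y": 0,"z": -2,"rx": 0,"ry": 0,"rz": 0,"fingers": -1}
    - {"x": 0,"y": 0,"z": -2.5,"rx": 0,"ry": 0,"rz": 0,"fingers": -1}
    - {"x": 0,"y": 0,"z": -2.5,"rx": 0,"ry": 0,"rz": 0,"fingers": -1}
    - {"x": 0,"y": 0,"z": -2.5,"rx": 0,"ry": 0,"rz": 0,"fingers": -1}
    - {"x": 0,"y": 0,"z": -1.5,"rx": 0,"ry": 0,"rz": 0,"fingers": -1}
    - {"x": 0,"y": 0,"z": 0,"rx": 0,"ry": 0,"rz": 0,"fingers": -1}

```text
time_s: 21.3
position: [0.5047, -0.3231, 0.3245]
ee_rot: [[-0.941, 0.338, 0.003], [0.338, 0.941, -0.001], [-0.003, 0.0, -1.0]]
ft_force: [0.0, -0.3, 0.1]
finger_gap: 0.0879
gripper_force: 0.0
```

Run:
```python
from h import *
save(snap('wrist')[0],'w5.png',s=1.5); print(env.sense()['time_s'],env.sense()['position'])
save(snap('top')[0],'top2.png',s=1.5)
```

```text
21.35 [ 0.50459708 -0.32300891  0.32284311]
```

View pics/w5.png

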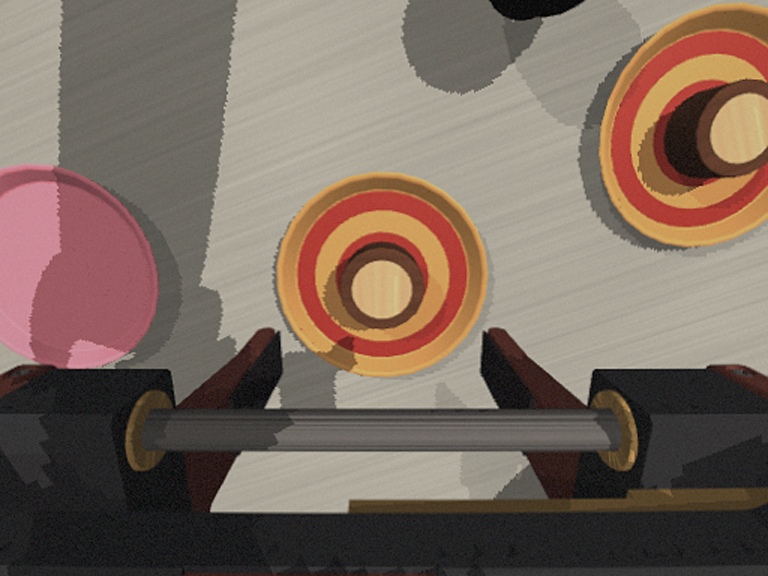

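View pics/top2.png

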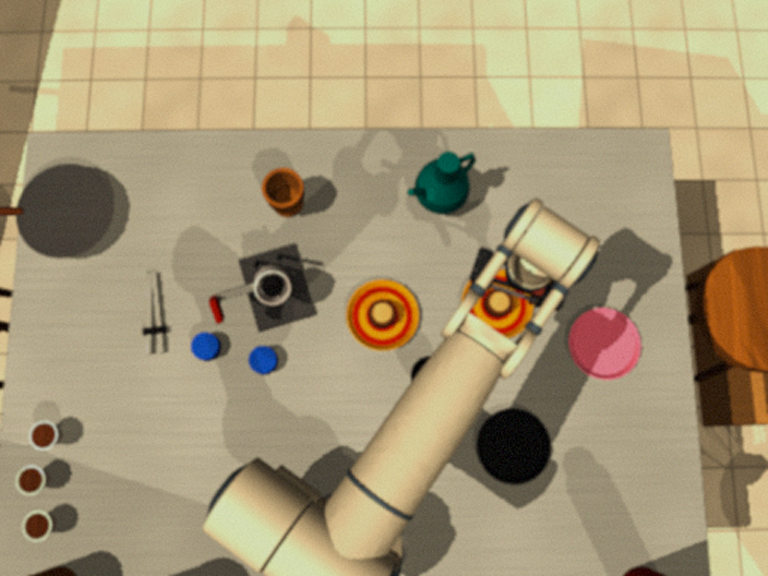

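The rest lies flat at (381,287) with the pale spot up, and the tray's outer edge runs 276–488 by 173–378. In the top view nothing else has moved. One check of the centring, then I'll hand in.

Run:
```python
from h import *
print(plane('wrist',381/1.5,289/1.5,.036), world('wrist',381/1.5,289/1.5))
print([plane('wrist',u/1.5,v/1.5,.013) for u,v in((276,268),(488,276))], [plane('wrist',u/1.5,v/1.5,.013) for u,v in((381,173),(381,378))])
print(env.hand_in())
```

```text
[ 0.50500942 -0.32327683  0.036     ] [ 0.50480513 -0.32320448  0.03681762]
[array([ 0.46883365, -0.39371731,  0.013     ]), array([ 0.52852414, -0.24611878,  0.013     ])] [array([ 0.43133835, -0.29673366,  0.013     ]), array([ 0.58077061, -0.35050653,  0.013     ])]
the job is handed in; nothing more can be done
None
```

I pulled the red handle up to its stop and let go, then set the rest flat, pale spot up, within about 1 mm of the empty tray's middle. Nothing else looked moved in the last top view. I handed in at about 21 s; no verdict was shown.

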